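# Index the drilling table to the next station

## Robot

A 6-joint arm with a two-finger parallel gripper is mounted at the origin on the work surface. World frame = base frame: x ahead of the robot, y to its left, z up, the work surface at z = 0. Lengths are in m, angles in rad, forces in N, time in s.
With the tool pointing down it reaches from about 0.35 to 0.975 m from the base axis. Payload 4.9 kg.
Tool frame: the origin (TCP) lies at the very end of the fingers, on their centre line; the grasp point (between the pads) lies 19 mm behind it (ctrl.tcp_to_grasp is the z of the grasp point in the tool frame, in m); z points along the fingers, y is the line along which they close (so a half turn about z gives the same grasp; the last joint's range is limited). The gripper opens to 85 mm and grips with 20 to 120 N. Pads are 22 mm wide; open, the fingers measure 114 mm over their backs; the gripper's body (76 mm by 85 mm) begins 54 mm behind the grasp point. The pads swing forward as they close: fully open they stand 13 mm farther back than shut.
Start: joints at [-0.119, 0.053, 1.613, -0, 1.476, -0.119], TCP at [0.625, 0, 0.203] pointing down, gripper open.
Joint ranges: [-3.01, 3.01], [-1.01, 2.22], [0.06, 2.58], [-1.02, 4.17], [0.09, 2.62], [-3.14, 3.14]. Speed limits (rad/s): [2.57, 2.57, 3.14, 3.14, 3.14, 3.14].

## Interface

Orientations are given as a rotation vector (axis times angle).
In Python, from station import ctrl, eyes, job, nets gives the robot as it stands. The module is installed in compiled form; this text tells all that it offers.
- The arm moves only by the tool jog_arm, never from a script. Its argument "commands" is one flat list of numbers, 7 for each row, row after row: the shift along the tool's x, y, z each as a share of 0.06 m, from -1 to 1, then the turn, a rotation vector about the tool's x, y, z each as a share of 0.1 rad, from -1 to 1, then the finger opening in mm, from 0 to 85.4. In form: [x, y, z, ax, ay, az, grip, x, y, z, ax, ay, az, grip, ...]. A call has 1 to 20 rows; each row shifts and turns the commanded pose from where the row before left it, along the tool's axes as they then stand; what a row does not reach is not made up. A row lasts 1/8 s, in which the tool goes at most 62.5 mm and 10.7 degrees, less where a joint would pass 70% of its speed; a pose out of reach is approached as far as the arm can. A call with a number of a shift or a turn outside -1 to 1 is refused whole. A call with a gripper value outside its range is refused whole. The fingers move at their own pace and stop on an object; "newtons" is the grip in N (left out, the last holds). Time passes only in rows, so rows that do not move let the fingers close. It gives the time, the measured TCP pose, the force, the opening and the grip force at its end, in the units of the state.
- ctrl.get_obs(): the state, without advancing time (a new reading comes with each control period).
- eyes.get_image(name): name is "scene" or "side" or "wrist"; returns a dict with "image" (480x640x3 uint8, red, green, blue), "z_map" (480x640 float32, m along the optical axis (not along the pixel's ray), 0 where there is no reading), "K" (3x3 intrinsics, pixels), "cam_to_world" (4x4, takes a point from camera to world coordinates). Camera axes: x right, y up, looking along -z (the intrinsics and any distortion apply to the point x, -y, -z); pixel columns grow to the right and rows downward; lengths in m; the calibration is good to about 2 mm. A picture is of the moment at which its call begins.
- job.finish_job(): hands the job in; it is judged then, once.
Trained networks look in the newest picture that a camera, given by its name, has taken for a name from the list of things; names that differ only in an ending like _2 or _b are one class to them, and where a whole thing is asked for, a point or a joint stands for the part that bears it (a point fixed in the world has none). Each returns a list of dicts, best first, with "p" (0 to 1); they miss things now and then, are a little off and sometimes report something else, mostly with a low value. They report only what shows in the picture. A call takes as long as a camera call. They do not tell look-alikes from the thing itself.
- nets.silhouettes(camera, name): "mask" (480x640 bool, what is visible of it) and "bbox" ([left, top, right, bottom] in pixels, round what is visible of it).
The state is a dict: "t": time; "q": joint angles; "dq": joint speeds; "effort": joint torques, N m; "tool_pos": TCP position; "tool_rot": TCP orientation; "contact_force": force on the tool from outside, world axes, zero at the start; "wrist_torque": the same for the moment, N m; "opening": finger opening in m; "grip_force": force on a finger pad.
Only numpy, scipy, OpenCV 4.12 (cv2) and the standard library are available. Lean on these libraries where they do the work, as an engineer would, in place of code of your own. Each camera call takes 0.05 s, during which the arm holds its last target. There are 200 camera calls.

## Task

The turned hub on the indexing table has a hole bored and the next one is due. Take the T-handled key from the wooden block, stand it in the square socket of the table's cam clamp and unlock the clamp anticlockwise; turn the table by its upright black handle one station clockwise seen from above (a sixth of a turn) so that the sprung detent has dropped into the next notch; then lock the clamp firmly with the key, tighter than it was, and leave the key standing in the socket. Keep off the finished wooden hub in the chuck and leave the other things on the bench where they are.

Things in the scene. Friction and masses are not known exactly. Their poses are not given: they have to be found in the camera images.
- key: Loose T-key, 0.2 kg, upright in either hole of the wooden block. Origin: centre of its lower end; z up the shaft, x along the T-grip. Above the origin: a 3 mm pilot 8.5 mm square; a steel tip 12 mm square (flats parallel to x and y) up to 40 mm; a shaft 16 mm round; a flat-sided black T-grip from 93 to 123 mm, 100 mm long in x, 20 mm thick in y. In the block its lower end is 10 mm above the bench.
- key_block: Fixed dark wooden block, 180 x 70 mm and 50 mm high; origin under its centre, x along its length. Two upright round holes 18.6 mm in diameter and 40 mm deep, 55 mm either side of the centre along x: one holds the key, the other the awl.
- index_base: Fixed green cast base, 236 mm in diameter. Origin on the vertical axis of rotation at bench level. In its frame the clamp housing is at y = +150 mm (64 x 56 mm, top 92 mm above the bench, to the outer side of the table), the detent housing at x = -152 mm (top 68 mm) and the drill-guide post at x = +152 mm (top 135 mm, its bush reaching in to 97 mm from the axis).
- index_table (a joint): Angle of the turning part (notched ring, faceplate, handle, chuck, hub) about the vertical axis: 0 at the station where it starts, grows clockwise seen from above. Stations are 1.047 rad (60 degrees) apart; the next is at 1.047. Between notches it turns with about 0.2 N m once the clamp is unlocked.
- detent: Sprung steel detent ball, 18 mm, in the index_base's housing at its -x side, pressing into notches of the ring; origin: the ball's centre, 51 mm above the bench. It takes about 1.1 N m (14 N at the handle) to leave a notch. It drops in and centres the table by itself if the table is let go within about 0.04 rad of a station; further off it stays out, 2 mm farther from the axis.
- handle (a point): Middle of the top of the upright round black handle, 22 mm in diameter, from the faceplate (67.5 mm above the bench) up to 129.5 mm, 78 mm from the axis of rotation. At the start it is at -60 degrees in the index_base frame (x = +39, y = -67.5 mm). The hub is 29 mm from it.
- socket (a point): Centre of the mouth of the square socket in the steel clamp cam, sunk in a round well 2 mm below the housing's top, 90 mm above the bench; x and y parallel to the sides of the square, turning with the cam. 13.6 mm square, 26 mm deep, 1.5 mm chamfer: the seated key's lower end is 64 mm, its T-grip 157 to 187 mm above the bench, with about 0.14 rad of play each way.
- cam: The cam with the socket; origin on its axis, 32 mm below the mouth. Anticlockwise seen from above unlocks, clockwise locks. Free, it turns with 0.22 N m and stays where left. It starts lightly locked; 0.4 rad frees the table, a stop is 1.25 rad from the start. On locking, the torque rises from 0.22 N m over some 0.5 rad after the toe touches: at 0.45 N m it is firmly locked.
- clamp_toe: Dark steel toe of the cam clamp, 60 x 30 x 13 mm, reaching from the clamp housing over the table's flange; it rises 2.5 mm for each rad that the cam is unlocked. Origin on the table's axis, within 1 mm of bench level when locked. It presses with about 40 N for every 0.1 N m of key torque above 0.22 N m.
- faceplate: Aluminium faceplate, 184 mm in diameter, top 67.5 mm above the bench, with its steel flange (213 mm in diameter, top 57.5 mm above the bench) that the clamp toe presses on; turns with the table. Origin on the axis at bench level.
- hub: Finished turned wooden hub, 76 mm in diameter, top 142 mm above the bench, held in a small steel chuck 68 mm in diameter in the middle of the faceplate; turns with it. Not to be touched. Origin on the axis at bench level.
- awl: Loose short awl standing in the other hole of the block, round wooden handle 34 mm in diameter, top 95 mm above the bench. Origin at its lower end. Leave alone.
- calliper: Loose steel calliper lying flat, 210 mm long, 10 mm high; origin under the middle of its beam. Leave alone.
- bowl: Loose turned wooden bowl, 124 mm across, 50 mm high; origin under its centre. Leave alone.
- gouge: Loose turning gouge lying down, 260 mm long, 28 mm high, x along it; origin near its ferrule. Leave alone.
- wax: Loose jar of wax, 70 mm across, 60 mm high; origin under its centre. Leave alone.
- sander: Loose sanding block, 110 x 60 x 32 mm; origin under its centre. Leave alone.
- mallet: Loose turned mallet standing on its head, 84 mm across, 205 mm high; origin under its centre. Leave alone.
There are look-alikes about, which are no part of the job. What is meant by the key is not orange or yellow, and is the smaller of those in its own colour.

How it is judged:
By the outcome, as a careful person would: the job done as asked, in the order asked, and still so for the second after the job is handed in, with the robot touching nothing.
It also fails if it takes over 67 s, if anything falls off the work surface, if the arm or the gripper's body presses on something with over 40 N, if the wrist force passes 120 N, or if a joint passes its speed limit or range.

## Working session

There is one attempt and no reset: what is moved stays moved. The work goes in short steps, Python scripts to look and compute and a tool call to move; the robot and the scene stay as the last step left them, time stands still between calls to the robot, and variables do not carry over. Pictures are saved under pics/ and viewed, at most 10 in all, crops included, and the job is handed in when it is done.

Besides the shell and the picture viewer there is one more tool, called after ">>>" in YAML: its name, and indented under it one key for each argument. jog_arm: Moves the arm, as the interface text tells. Shift numbers are shares of 0.06 m and turn numbers shares of 0.1 rad, none past 1 either way. Its arguments: {"type":"object","properties":{"commands":{"type":"array","items":{"type":"number"}},"newtons":{"type":"number"}},"required":["commands"]}

```bash
mkdir -p pics
cat > h.py <<'E'
import numpy as np, cv2
from station import ctrl, eyes, job, nets
def save(n,im): cv2.imwrite('pics/'+n,cv2.cvtColor(im,cv2.COLOR_RGB2BGR))
def cloud(d):
    z=d['z_map'];K=d['K'];v,u=np.mgrid[0:480,0:640]
    p=np.stack([(u-K[0,2])/K[0,0]*z,-(v-K[1,2])/K[1,1]*z,-z,np.ones_like(z)],-1)@d['cam_to_world'].T
    P=p[...,:3].copy();P[z==0]=np.nan;return P
E
python3 - <<'E'
from h import *
print(ctrl.get_obs())
for c in ['scene','side']:
    d=eyes.get_image(c);save(c+'0.png',d['image']);P=cloud(d);np.save(c+'0.npy',P)
    print(c,d['K'].round(1).tolist(),d['cam_to_world'].round(3).tolist())
    for n in ['key','key_block','index_base','handle','socket','awl','hub','clamp_toe','detent']:
        for r in nets.silhouettes(c,n)[:4]:
            m=r['mask'];q=P[m];print(n,round(r['p'],2),np.round(r['bbox']),np.nanmedian(q,0).round(3),np.nanmax(q[:,2]).round(3) if len(q) else '')
E
```

```text
{'t': 0.0, 'q': array([-1.18977305e-01,  5.33656903e-02,  1.61429852e+00, -2.89295950e-05,
        1.47596711e+00, -1.19023723e-01]), 'dq': array([ 4.06466702e-05,  1.27663346e-03,  1.10597992e-03,  1.05968243e-04,
       -1.61550173e-03, -8.34249692e-05]), 'effort': array([ 2.70554956e-04, -3.93670499e+01, -3.70175600e+01, -1.62778279e-04,
        6.93513779e-03, -6.06393527e-06]), 'tool_pos': array([6.24326328e-01, 8.62136529e-05, 2.02054884e-01]), 'tool_rot': array([-2.22026585e+00, -2.22037506e+00,  2.01408868e-03]), 'contact_force': array([ 0.04781001, -0.61085982, -0.54621838]), 'wrist_torque': array([-0.01556123,  0.02303363, -0.03557489]), 'grip_force': 0.0, 'opening': 0.08507954202519047}
scene [[539.2, 0.0, 320.6], [0.0, 539.2, 241.4], [0.0, 0.0, 1.0]] [[-0.81, -0.364, 0.46, 1.159], [0.587, -0.488, 0.647, 0.866], [-0.011, 0.794, 0.608, 0.94], [0.0, 0.0, 0.0, 1.0]]
key 0.95 [428. 275. 475. 308.] [0.399 0.3   0.122] 0.137
key 0.94 [405. 210. 420. 276.] [0.357 0.123 0.156] 0.165
key 0.92 [483. 290. 510. 361.] [0.419 0.446 0.161] 0.167
key 0.62 [466. 257. 513. 302.] [0.267 0.30
[... 1077 characters left out ...]
222.] [0.389 0.288 0.118] 0.135
key 0.74 [188. 155. 227. 216.] [0.403 0.428 0.141] 0.166
key_block 0.97 [211. 206. 284. 245.] [0.471 0.249 0.037] 0.121
index_base 0.72 [293. 215. 446. 329.] [ 0.559 -0.117  0.059] 0.144
handle 0.84 [328. 247. 419. 300.] [ 0.554 -0.127  0.066] 0.132
socket 0.51 [341. 220. 351. 228.] [0.609 0.066 0.088] 0.092
awl 0.49 [454. 399. 497. 421.] [ 0.492 -0.487  0.023] 0.112
awl 0.44 [262. 202. 274. 214.] [0.494 0.262 0.078] 0.096
hub 0.64 [359. 234. 388. 271.] [ 0.567 -0.105  0.117] 0.144
clamp_toe 0.65 [342. 236. 368. 247.] [0.59 0.02 0.07] 0.126
detent 0.75 [264. 201. 274. 219.] [0.494 0.263 0.077] 0.096
detent 0.64 [323. 277. 328. 281.] [ 0.466 -0.069  0.055] 0.06
```

View pics/scene0.png

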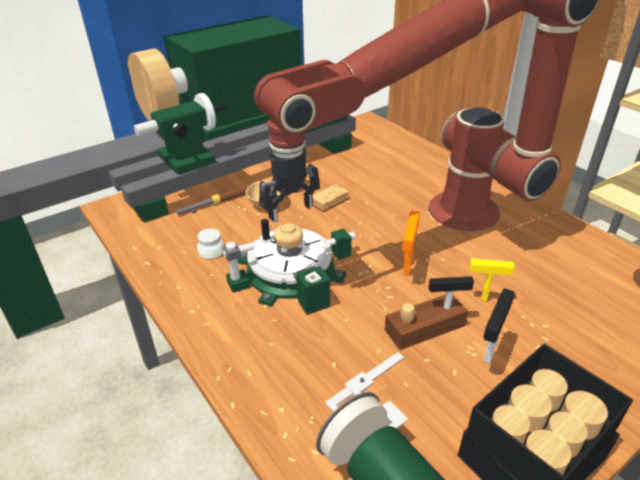

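View pics/side0.png

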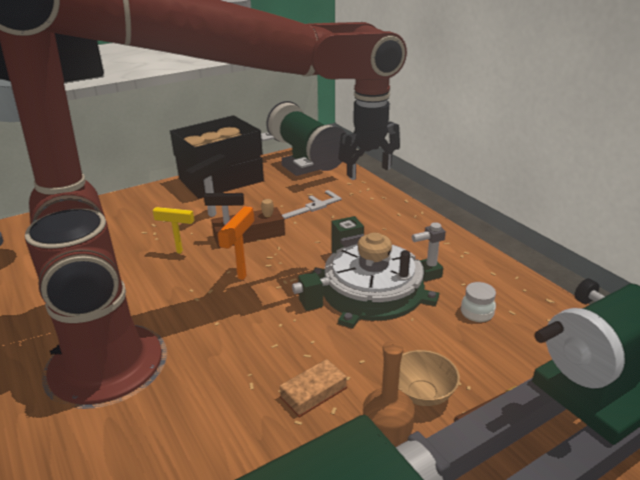

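Both pictures: the key candidates in scene are black in the block (451,284), the larger black one (499,315), orange (411,228) and yellow (491,267). I choose the black one in the block and check it in a crop, measuring at the same time.

```bash
cat > m.py <<'E'
from h import *
from scipy.optimize import least_squares
S=[('scene',cv2.cvtColor(cv2.imread('pics/scene0.png'),4)),('side',cv2.cvtColor(cv2.imread('pics/side0.png'),4))]
def rect(p,t):
    (c,s,a)=cv2.minAreaRect((p[:,:2]*1000).astype(np.float32));print(t,len(p),np.round(c,1),np.round(s,1),round(a,1))
for n,im in S:
    P=np.load(n+'0.npy');print(n)
    def sel(x0,x1,y0,y1,z0,z1): return P[(P[...,0]>x0)&(P[...,0]<x1)&(P[...,1]>y0)&(P[...,1]<y1)&(P[...,2]>z0)&(P[...,2]<z1)]
    k=sel(.33,.48,.24,.36,.098,.138);rect(k,'grip');kt=k[k[:,2]>.128];rect(kt,'grip top');print(np.median(kt,0).round(4))
    rect(sel(.34,.6,.2,.38,.044,.055),'block top')
    rect(sel(.46,.56,.22,.34,.06,.1),'awl')
    h=sel(.54,.68,.03,.14,.086,.097);rect(h,'housing')
    f=sel(.45,.75,-.2,.06,.064,.0715)
    hull=cv2.convexHull((f[:,:2]*1000).astype(np.float32))[:,0]
    r=least_squares(lambda x:np.hypot(hull[:,0]-x[0],hull[:,1]-x[1])-92,[600,-80],loss='soft_l1',f_scale=1);print('face',r.x.round(1),np.median(f[:,2]).round(4),np.abs(r.fun).mean().round(1))
    hd=sel(.5,.72,-.2,.05,.1,.1325);
    hd=hd[np.abs(np.hypot(hd[:,0]*1000-r.x[0],hd[:,1]*1000-r.x[1])-78)<14];print('handle',len(hd),hd.mean(0).round(4) if len(hd) else '')
    rect(sel(.48,.75,-.25,.05,.134,.146),'hubtop');
    rect(sel(.42,.52,-.2,.05,.062,.071),'detent housing')
E
python3 m.py
python3 - <<'E'
import cv2
a=cv2.imread('pics/scene0.png')
A=cv2.resize(a[240:375,380:540],None,fx=3,fy=3,interpolation=2);B=cv2.resize(a[205:320,215:375],None,fx=3,fy=3,interpolation=2)
cv2.imwrite('pics/c.png',cv2.vconcat([A,B])[:,:][0:750][:600] if 0 else cv2.resize(cv2.vconcat([A,B]),(384,600)))
E
```

```text
scene
grip 640 [395.7 297.3] [25.  99.7] 58.3
grip top 285 [396.  297.2] [24.9 98.7] 58.5
[0.3956 0.2976 0.1316]
block top 1518 [448.8 284.8] [ 75.9 182.7] 78.9
awl 222 [503.9 275.6] [29.7 31.3] 4.5
housing 414 [612.8  64. ] [60.9 66.2] 80.3
face [584.9 -81.6] 0.0668 40.2
handle 96 [ 0.6133 -0.1528  0.1184]
hubtop 130 [656.6 -92. ] [ 34.6 178.7] 82.6
detent housing 342 [470.1 -78.7] [ 99.1 101.8] 0.5
side
grip 530 [389.9 292.1] [ 26.1 100.2] 58.5
grip top 163 [390.1 291.9] [26. 96.] 58.3
[0.3891 0.2907 0.1311]
block top 522 [445.6 284.1] [ 79.8 182. ] 76.0
awl 160 [496.1 267.9] [30.1 29.6] 40.3
housing 324 [609.3  61.4] [62.4 67.2] 82.9
face [579.8 -87.7] 0.0667 26.8
handle 153 [ 0.604  -0.1639  0.1178]
hubtop 157 [651.3 -99.2] [ 35.5 179.6] 81.1
detent housing 584 [470.  -89.4] [ 99.5 131.3] 0.2
```

View pics/c.png

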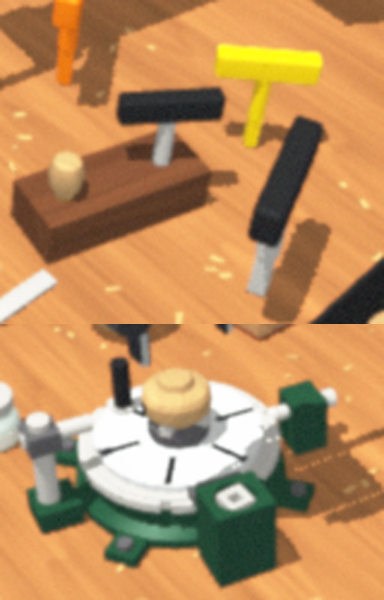

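The crop shows the small black T-key in the block, with the awl in the other hole. The larger black one has a longer, square shaft. The clamp socket is visible on the green housing. Next I refine with the wrist camera.

Run:
```python
from h import *
d=eyes.get_image('wrist');save('w0.png',d['image']);P=cloud(d);np.save('w0.npy',P)
print(d['K'].round(1).tolist(),d['cam_to_world'].round(3).tolist())
for n in ['socket','hub','handle','faceplate','clamp_toe','detent','key']:
    for r in nets.silhouettes('wrist',n)[:3]: print(n,round(r['p'],2),np.round(r['bbox']),np.nanmedian(P[r['mask']],0).round(4))
```

```text
[[338.0, 0.0, 314.6], [0.0, 338.0, 238.3], [0.0, 0.0, 1.0]] [[1.0, 0.0, -0.0, 0.624], [-0.0, 0.948, 0.319, 0.083], [0.0, -0.319, 0.948, 0.375], [0.0, 0.0, 0.0, 1.0]]
socket 0.61 [282. 131. 315. 169.] [0.61   0.0622 0.091 ]
socket 0.21 [ 84. 111. 430. 413.] [ 0.5967 -0.0492  0.069 ]
hub 0.96 [223. 268. 309. 366.] [ 0.5861 -0.0695  0.1298]
handle 0.82 [174. 197. 375. 413.] [ 0.6009 -0.0543  0.0689]
faceplate 0.84 [173. 200. 374. 411.] [ 0.6012 -0.0542  0.0689]
faceplate 0.41 [359. 382. 415. 434.] [ 0.7171 -0.2519  0.0354]
clamp_toe 0.82 [256. 178. 328. 217.] [0.6022 0.0195 0.0732]
detent 0.83 [145. 265. 176. 280.] [ 0.4662 -0.0605  0.0588]
detent 0.44 [174. 196. 373. 410.] [ 0.6013 -0.0537  0.0689]
key 0.87 [ 0. 74. 50. 99.] [0.3527 0.1135 0.0335]
```

View pics/w0.png

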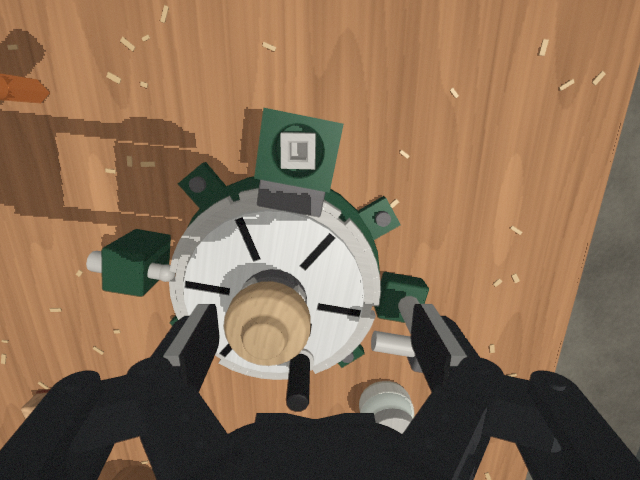

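The wrist picture shows the socket at about (298,151), nearly aligned with the image, the handle top at about (297,400), the hub at (267,325), and the detent and bush either side. I'll measure these on known height planes.

```bash
cat >> h.py <<'E'
def onplane(px,z,K,T):
    px=np.atleast_2d(px).astype(float);r=np.c_[(px[:,0]-K[0,2])/K[0,0],-(px[:,1]-K[1,2])/K[1,1],-np.ones(len(px))]@T[:3,:3].T
    return T[:3,3]+r*((z-T[2,3])/r[:,2])[:,None]
E
python3 - <<'E'
from h import *
d=eyes.get_image('wrist');K,T=d['K'],d['cam_to_world'];im=d['image'];P=cloud(d)
g=im.min(2).astype(int)
def comp(mask,seed):
    n,l,s,c=cv2.connectedComponentsWithStats(mask.astype(np.uint8));i=l[seed[1],seed[0]];return l==i
sub=np.zeros((480,640),bool);sub[128:173,276:320]=1
m=sub&(g>150)
for th in (140,170):
    m=(sub&(g>th)).astype(np.uint8);c=max(cv2.findContours(m,0,1)[0],key=cv2.contourArea)[:,0]
    w=onplane(c,.0905,K,T)[:,:2]*1000;print('cam square outer',th,[np.round(x,1) for x in cv2.minAreaRect(w.astype(np.float32))])
# inner hole edges
print(g[138:166:2,284:314:2])
f=np.abs(P[...,2]-.0685)<.004
f&=np.hypot(P[...,0]-.587,P[...,1]+.083)<.1
p=P[f];print('face z',np.median(p[:,2]));c=cv2.findContours(f.astype(np.uint8),0,1)[0];c=max(c,key=cv2.contourArea)[:,0];w=onplane(c,.0675,K,T)[:,:2]*1000
from scipy.optimize import least_squares
r=least_squares(lambda x:np.hypot(*(w-x).T)-92,[587,-83],loss='soft_l1',f_scale=1);print('axis',r.x.round(1),np.median(abs(r.fun)))
h=(np.abs(P[...,2]-.092)<.005)&(np.hypot(P[...,0]-.61,P[...,1]-.063)<.05)
w=onplane(np.argwhere(h)[:,::-1],.092,K,T)[:,:2]*1000;print('housing',cv2.minAreaRect(w.astype(np.float32)))
h=(P[...,2]>.12)&(np.hypot(P[...,0]-.612,P[...,1]+.157)<.03);q=P[h&(P[...,2]>.126)]
print('handle',h.sum(),q.mean(0),q.min(0),q.max(0))
E
```

```text
cam square outer 140 [array([610.3,  62.5]), array([27.8, 27.4]), np.float64(89.9)]
cam square outer 170 [array([610.3,  62.1]), array([27. , 27.4]), np.float64(89.9)]
[[191 191 189 190 192 192 192 191 194 194 193 193 196 193 191]
 [189 193 188 187 188 189 188 188 188 190 189 189 190 194 194]
 [189 192 174 149 172 166 167 154 151 148 150 144 182 192 195]
 [188 189 174 127 187 191 189 123 121 124 124 114 184 194 195]
 [189 187 176 130 186 192 192 122 119 120 120 115 188 195 194]
 [187 187 177 129 185 186 193 123 122 120 123 116 191 191 195]
 [189 186 175 128 183 189 185 120 123 121 120 116 190 194 194]
 [192 189 176 128 186 188 186 119 118 121 123 118 190 195 195]
 [188 189 176 128 186 189 188 132 118 119 122 119 189 193 195]
 [189 188 173 131 119 118 115 118 116 117 116 120 190 194 193]
 [189 187 174 123 103 102 105 105 102 103 101 145 189 196 195]
 [190 189 168 172 169 170 168 168 163 150 149 156 189 193 195]
 [189 189 191 190 193 188 190 191 184 182 182 181 189 191 191]
 [192 190 190 193 189 189 191 190 191 192 192 188 190 189 190]]
face z 0.0690255075683553
axis [583.1 -84.4] 1.5540416866228952
housing ((610.408447265625, 62.10216522216797), (56.28234100341797, 64.33570098876953), 79.29472351074219)
handle 507 [ 0.60836976 -0.15619585  0.13018102] [ 0.59804524 -0.16892292  0.12604396] [ 0.61842112 -0.14729584  0.13246085]
```

>>> jog_arm:
  commands: [0.7, -0.55, 0, 0, 0, -1, 85, 0.75, -0.45, 0, 0, 0, -1, 85, 0.75, -0.35, 0, 0, 0, -1, 85, 0.8, -0.3, 0, 0, 0, -1, 85, 0.8, -0.2, 0, 0, 0, -1, 85, 0.8, -0.1, 0, 0, 0, -1, 85, 0.8, 0, 0, 0, 0, -1, 85, 0.3, 0, 0, 0, 0, -1, 85, 0, 0, 0, 0, 0, -1, 85, 0, 0, 0, 0, 0, -1, 85, 0, 0, 0, 0, 0, -0.2, 85, 0, 0, 0, 0, 0, 0, 85]

```text
t: 2.95
tool_pos: [0.4031, 0.2967, 0.2034]
tool_rot: [0.856, 3.023, 0.0]
contact_force: [-0.4, 1.0, -0.1]
opening: 0.0849
grip_force: 0.0
```

```bash
cat > k.py <<'E'
from h import *
import sys
from scipy.spatial.transform import Rotation as R
def state(): 
    o=ctrl.get_obs();M=R.from_rotvec(o['tool_rot']).as_matrix();print('t',o['t'],'pos',o['tool_pos'].round(4),'thy',np.degrees(np.arctan2(M[1,1],M[0,1])).round(1),'z',M[:,2].round(3),'F',o['contact_force'].round(1),'Mz',o['wrist_torque'].round(3),'q',o['q'].round(2),o['opening'].round(4));return o,M
def to(pos,th):
    o,M=state();e=M.T@(np.array(pos)-o['tool_pos']);a=np.degrees(np.arctan2(M[1,1],M[0,1]))
    print('shares xyz',(e/.06).round(2),'az',(-np.radians(th-a)/.1).round(2))
E
python3 - <<'E'
from k import *
to([.393,.2945,.2],58.5)
d=eyes.get_image('wrist');K,T=d['K'],d['cam_to_world'];P=cloud(d);save('w1.png',d['image'])
k=(np.hypot(P[...,0]-.393,P[...,1]-.2945)<.07)&(P[...,2]>.127)&(P[...,2]<.14)
px=np.argwhere(k)[:,::-1];print(k.sum(),np.median(P[k][:,2]),px.min(0),px.max(0));w=onplane(px,.133,K,T)[:,:2]*1000
print(cv2.minAreaRect(w.astype(np.float32)))
E
```

```text
Traceback (most recent call last):
  File "k.py", line 7, in to
    o,M=state();e=M.T@(np.array(pos)-o['tool_pos']);a=np.degrees(np.arctan2(M[1,1],M[0,1]))
        ~~~~~^^
  File "k.py", line 5, in state
    o=ctrl.get_obs();M=R.from_rotvec(o['tool_rot']).as_matrix();print('t',o['t'],'pos',o['tool_pos'].round(4),'thy',np.degrees(np.arctan2(M[1,1],M[0,1])).round(1),'z',M[:,2].round(3),'F',o['contact_force'].round(1),'Mz',o['wrist_torque'].round(3),'q',o['q'].round(2),o['opening'].round(4));return o,M
                                                                                                                                                                                                                                                                           ^^^^^^^^^^^^^^^^^^
AttributeError: 'float' object has no attribute 'round'
```

```bash
sed -i "s/o\['opening'\].round(4)/round(o['opening'],4),round(o['grip_force'],1)/" k.py
cat > kk.py <<'E'
from k import *
to([.393,.2945,.2],58.5)
d=eyes.get_image('wrist');K,T=d['K'],d['cam_to_world'];P=cloud(d);save('w1.png',d['image'])
k=(np.hypot(P[...,0]-.393,P[...,1]-.2945)<.07)&(P[...,2]>.127)&(P[...,2]<.14)
px=np.argwhere(k)[:,::-1];print(k.sum(),np.median(P[k][:,2]),px.min(0),px.max(0));w=onplane(px,.133,K,T)[:,:2]*1000
print(cv2.minAreaRect(w.astype(np.float32)))
E
python3 kk.py
```

```text
t 2.95 pos [0.4031 0.2967 0.2034] thy 58.4 z [ 0.  0. -1.] F [-0.4  1.  -0.1] Mz [-0.05  -0.01  -0.002] q [ 0.49 -0.25  1.9  -0.    1.5  -0.53] 0.0849 0.0
shares xyz [ 0.12 -0.12  0.06] az -0.02
3323 0.13415460035960391 [293 160] [320 287]
((391.5516662597656, 296.7223815917969), (19.74570083618164, 99.08162689208984), 57.267948150634766)
```

View pics/w1.png

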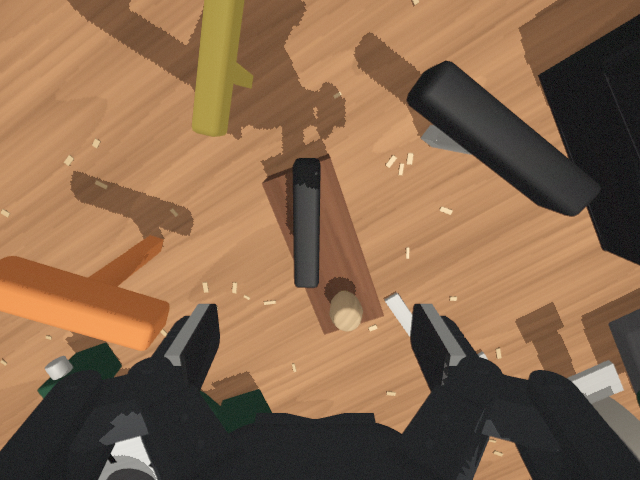

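The wrist picture shows the black key at (306,222), measuring 20 x 99 mm as it should, with the awl at (346,310) clear of it. I'll go down and grip.

>>> jog_arm:
  commands: [0.16, -0.1, 0.3, 0, 0, 0.2, 85, 0, 0, 0.5, 0, 0, 0, 85, 0, 0, 0.5, 0, 0, 0, 85, 0, 0, 0.4, 0, 0, 0, 85, 0, 0, 0, 0, 0, 0, 85, 0, 0, 0, 0, 0, 0, 0, 0, 0, 0, 0, 0, 0, 0, 0, 0, 0, 0, 0, 0, 0, 0, 0, 0, 0, 0, 0, 0, 0, 0, 0, 0, 0, 0, 0]
  newtons: 60

```text
t: 4.25
tool_pos: [0.3923, 0.297, 0.1024]
tool_rot: [0.884, 3.013, 0.002]
contact_force: [-0.6, -0.2, 4.8]
opening: 0.0169
grip_force: 58.7
```

```bash
python3 -c "
from k import *
state()"
```

```text
t 4.25 pos [0.3923 0.297  0.1024] thy 57.3 z [ 0.002  0.001 -1.   ] F [-0.6 -0.2  4.8] Mz [ 0.035 -0.019  0.024] q [ 0.5  -0.19  2.02  0.    1.31 -0.5 ] 0.0169 58.7
```

>>> jog_arm:
  commands: [0, 0, -0.45, 0, 0, 0, 0, 0, 0, -0.5, 0, 0, 0, 0, 0, 0, -0.5, 0, 0, 0, 0, 0, 0, -0.4, 0, 0, 1, 0, 0, 0, 0, 0, 0, 1, 0, 0, 0, 0, 0, 0, 1, 0, 0, 0, 0, 0, 0, 1, 0, 0, 0, 0, 0, 0, 1, 0, 0, 0, 0, 0, 0, 1, 0, 0, 0, 0, 0, 0, 1, 0, 0, 0, 0, 0, 0, 1, 0, 0, 0, 0, 0, 0, 1, 0, -0.55, 0.5, 0, 0, 0, 1, 0, -0.6, 0.55, 0, 0, 0, 0, 0, -0.6, 0.55, 0, 0, 0, 0, 0, -0.6, 0.55, 0, 0, 0, 0, 0, -0.6, 0.55, 0, 0, 0, 0, 0, -0.6, 0.55, 0, 0, 0, 0, 0]

```text
t: 6.5
tool_pos: [0.5902, 0.0855, 0.2111]
tool_rot: [-2.221, -2.22, 0.002]
contact_force: [0.5, 0.8, -1.5]
opening: 0.0168
grip_force: 58.9
```

>>> jog_arm:
  commands: [-0.3, 0.35, 0, 0, 0, 0, 0, 0, 0, 0, 0, 0, 0, 0, 0, 0, 0, 0, 0, 0, 0]

```text
t: 6.88
tool_pos: [0.61, 0.0692, 0.2113]
tool_rot: [-2.22, -2.22, 0.002]
contact_force: [-0.5, -0.1, -2.6]
opening: 0.0168
grip_force: 59.0
```

Run:
```python
from k import *
to([.6103,.0623,.1564],0)
S=[('scene',0),('side',0)]
for c,_ in S:
    d=eyes.get_image(c);P=cloud(d);np.save(c+'1.npy',P);im=d['image'];save(c+'1.png',im)
    k=(np.hypot(P[...,0]-.61,P[...,1]-.062)<.07)&(P[...,2]>.1)&(P[...,2]<.24)
    px=np.argwhere(k)[:,::-1];x0,y0=px.min(0)-10;x1,y1=px.max(0)+25;print(c,px.min(0),px.max(0))
    save(c+'1c.png',cv2.resize(im[max(y0,0):y1,x0:x1],None,fx=4,fy=4,interpolation=2)[:600,:400])
a=[cv2.imread(f'pics/{c}1c.png') for c in('scene','side')]
h=max(x.shape[0] for x in a);cv2.imwrite('pics/k1.png',cv2.hconcat([cv2.copyMakeBorder(x,0,h-x.shape[0],0,0,0) for x in a]))
```

```text
t 6.875 pos [0.61   0.0692 0.2113] thy 0.0 z [-0.002  0.    -1.   ] F [-0.5 -0.1 -2.6] Mz [-0.002  0.021  0.075] q [-0.01  0.02  1.63  0.    1.49 -0.01] 0.0168 59.0
shares xyz [-0.11  0.01  0.92] az 0.0
scene [298 218] [329 269]
side [331 159] [360 213]
```

View pics/k1.png

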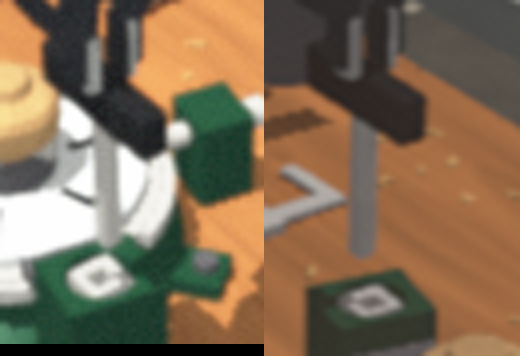

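The crops show the key hanging upright just beside the socket. I'll compare the tip and the mouth in the same cameras.

Run:
```python
from h import *
for c,t,s in [('scene',(315,268.5),(313,277.3)),('side',(345.5,212.5),(348.5,224.3))]:
    d=eyes.get_image(c);print(c,onplane(t,.119,d['K'],d['cam_to_world']).round(4),onplane(s,.09,d['K'],d['cam_to_world']).round(4))
```

```text
scene [[0.6101 0.0704 0.119 ]] [[0.6133 0.0658 0.09  ]]
side [[0.6084 0.0653 0.119 ]] [[0.6111 0.0559 0.09  ]]
```

>>> jog_arm:
  commands: [-0.11, 0.02, 0.2, 0, 0, 0, 0, 0, 0, 0.2, 0, 0, 0, 0, 0, 0, 0.1, 0, 0, 0, 0, 0, 0, 0.05, 0, 0, 0, 0, 0, 0, 0.05, 0, 0, 0, 0, 0, 0, 0, 0, 0, 0, 0]

```text
t: 7.82
tool_pos: [0.6119, 0.0622, 0.176]
tool_rot: [-2.221, -2.221, 0.0]
contact_force: [-0.2, -0.3, -1.4]
opening: 0.0164
grip_force: 59.0
```

```bash
python3 -c "
from k import *
state()"
```

```text
t 7.825 pos [0.6119 0.0622 0.176 ] thy 0.0 z [-0.  0. -1.] F [-0.2 -0.3 -1.4] Mz [-0.003 -0.007 -0.001] q [-0.02  0.05  1.66  0.    1.43 -0.02] 0.0164 59.0
```

>>> jog_arm:
  commands: [0, 0, 0.08, 0, 0, 0, 0, 0, 0, 0.08, 0, 0, 0, 0, 0, 0, 0.08, 0, 0, 0, 0, 0, 0, 0.06, 0, 0, 0, 0, 0, 0, 0, 0, 0, 0, 0]

```text
t: 8.45
tool_pos: [0.6117, 0.0622, 0.1577]
tool_rot: [-2.221, -2.221, 0.001]
contact_force: [-0.3, 0.2, -2.7]
opening: 0.017
grip_force: 59.0
```

```bash
python3 -c "
from k import *
state()"
```

```text
t 8.45 pos [0.6117 0.0622 0.1577] thy 0.0 z [-0.001  0.    -1.   ] F [-0.3  0.2 -2.7] Mz [-0.04   0.072 -0.001] q [-0.02  0.06  1.68  0.    1.4  -0.02] 0.017 59.0
```

>>> jog_arm:
  commands: [0, 0, 0.02, 0, 0, 0, 0, 0, 0, 0, 0, 0, -0.6, 0, 0, 0, 0, 0, 0, -0.8, 0, 0, 0, 0, 0, 0, -0.8, 0, 0, 0, 0, 0, 0, -0.8, 0, 0, 0, 0, 0, 0, 0, 0]
  newtons: 90

```text
t: 9.2
tool_pos: [0.612, 0.0623, 0.1573]
tool_rot: [-1.866, -2.527, -0.0]
contact_force: [-0.2, 0.2, -2.0]
opening: 0.0155
grip_force: 88.3
```

```bash
python3 -c "
from k import *
state()"
```

```text
t 9.2 pos [0.612  0.0623 0.1573] thy 17.1 z [-0.  0. -1.] F [-0.2  0.2 -2. ] Mz [ 0.129  0.164 -0.08 ] q [-0.02  0.06  1.68  0.    1.4  -0.32] 0.0155 88.3
```

>>> jog_arm:
  commands: [0, 0, 0, 0, 0, -0.8, 0, 0, 0, 0, 0, 0, -0.9, 0, 0, 0, 0, 0, 0, -0.9, 0, 0, 0, 0, 0, 0, -0.9, 0]

```text
t: 9.7
tool_pos: [0.6119, 0.0623, 0.1572]
tool_rot: [-1.394, -2.815, -0.0]
contact_force: [-0.9, -0.0, -0.7]
opening: 0.0147
grip_force: 88.4
```

```bash
python3 -c "
from k import *
state()"
```

```text
t 9.7 pos [0.6119 0.0623 0.1572] thy 37.3 z [-0.  0. -1.] F [-0.9 -0.  -0.7] Mz [ 0.077  0.29  -0.248] q [-0.02  0.06  1.68  0.    1.4  -0.67] 0.0147 88.4
```

>>> jog_arm:
  commands: [0, 0, 0, 0, 0, -0.9, 0, 0, 0, 0, 0, 0, -0.9, 0, 0, 0, 0, 0, 0, -0.9, 0, 0, 0, 0, 0, 0, 0, 0, 0, 0, 0, 0, 0, 0, 0]

```text
t: 10.32
tool_pos: [0.612, 0.0622, 0.1573]
tool_rot: [-1.007, -2.976, -0.0]
contact_force: [-0.9, -0.0, -1.1]
opening: 0.0152
grip_force: 88.4
```

Run:
```python
from k import *
state()
for c in('scene','side'):
    d=eyes.get_image(c);save(c+'2.png',d['image']);P=cloud(d)
    k=(np.hypot(P[...,0]-.611,P[...,1]-.062)<.056)&(P[...,2]>.15)&(P[...,2]<.19)
    for r in nets.silhouettes(c,'clamp_toe')[:2]:
        if r['p']>.4: q=P[r['mask']];print(c,r['p'],r['bbox'],np.nanmedian(q,0))
a=cv2.imread('pics/scene2.png')[170:320,230:390];b=cv2.imread('pics/side2.png')[130:280,290:450]
cv2.imwrite('pics/k2.png',cv2.resize(cv2.hconcat([a,b]),None,fx=2.5,fy=2.5,interpolation=2))
```

```text
t 10.325 pos [0.612  0.0622 0.1573] thy 52.6 z [-0.  0. -1.] F [-0.9 -0.  -1.1] Mz [ 0.116  0.33  -0.163] q [-0.02  0.06  1.68  0.    1.4  -0.94] 0.0152 88.4
side 0.65 [339.5, 234.3, 365.4, 244.7] [0.58915342 0.01961632 0.07128485]
side 0.6 [452.5, 399.9, 495.0, 420.6] [ 0.49504659 -0.48762006  0.0236329 ]
```

View pics/k2.png

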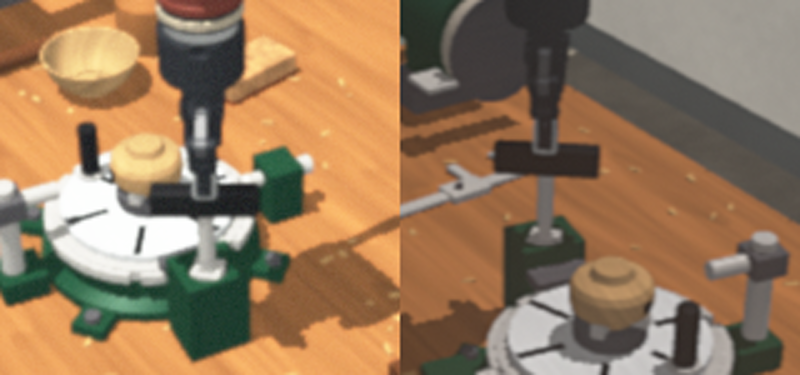

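The crop shows the key upright in the socket, its T-grip turned, with the toe raised. The moment settled at about 0.2 N m, which is the free cam's torque. Now I release the key and go to the handle.

>>> jog_arm:
  commands: [0, 0, 0, 0, 0, 0, 50, 0, 0, 0, 0, 0, 0, 50, 0, 0, 0, 0, 0, 0, 50, 0, 0, -0.3, 0, 0, 0, 50, 0, 0, -0.5, 0, 0, 0, 50, 0, 0, -0.5, 0, 0, 0, 50, 0, 0, 0, 0, 0, 1, 50, 0, 0, 0, 0, 0, 1, 50, 0, 0, 0, 0, 0, 1, 50, 0, 0, 0, 0, 0, 1, 50, 0, 0, 0, 0, 0, 1, 50, 0, 0, 0, 0, 0, 0.8, 50, -0.5, -0.2, 0, 0, 0, 0, 50, -0.6, -0.2, 0, 0, 0, 0, 50, -0.6, -0.2, 0, 0, 0, 0, 50, -0.6, -0.2, 0, 0, 0, 0, 50, -0.6, -0.25, 0, 0, 0, 0, 50, -0.5, -0.2, 0, 0, 0, 0, 50, 0, 0, 0, 0, 0, 0, 50]

```text
t: 12.9
tool_pos: [0.6096, -0.1573, 0.2367]
tool_rot: [1.816, 2.561, 0.0]
contact_force: [-0.2, 2.0, 0.4]
opening: 0.0499
grip_force: 0.0
```

Run:
```python
from k import *
to([.608,-.158,.085],19.3)
d=eyes.get_image('wrist');K,T=d['K'],d['cam_to_world'];P=cloud(d);save('w3.png',d['image'])
h=(P[...,2]>.126)&(P[...,2]<.135)&(np.hypot(P[...,0]-.608,P[...,1]+.157)<.02);px=np.argwhere(h)[:,::-1]
if h.sum(): w=onplane(px,.1295,K,T)[:,:2]*1000;print(h.sum(),cv2.minEnclosingCircle(w.astype(np.float32)))
d=eyes.get_image('scene');P=cloud(d)
k=(np.hypot(P[...,0]-.611,P[...,1]-.062)<.056)&(P[...,2]>.15)&(P[...,2]<.195);print(k.sum(),P[k][:,2].max(),cv2.minAreaRect((P[k][:,:2]*1000).astype(np.float32)))
k&=P[...,2]>.18;print(k.sum(),cv2.minAreaRect((P[k][:,:2]*1000).astype(np.float32)))
```

```text
t 12.9 pos [ 0.6096 -0.1573  0.2367] thy 19.3 z [ 0.002 -0.001 -1.   ] F [-0.2  2.   0.4] Mz [ 0.049 -0.04  -0.072] q [-0.37  0.04  1.57 -0.    1.53 -0.71] 0.0499 0.0
shares xyz [ 0.   -0.03  2.53] az 0.0
478 ((608.2863159179688, -158.0946502685547), 10.993321418762207)
622 0.19019536481828037 ((612.965087890625, 63.399452209472656), (27.250816345214844, 99.97205352783203), 44.9002799987793)
290 ((612.8130493164062, 63.55194091796875), (27.250816345214844, 98.85850524902344), 44.9002799987793)
```

>>> jog_arm:
  commands: [0, -0.02, 0.6, 0, 0, 0, 50, 0, 0, 0.6, 0, 0, 0, 50, 0, 0, 0.6, 0, 0, 0, 50, 0, 0, 0.4, 0, 0, 0, 50, 0, 0, 0.24, 0, 0, 0, 50, 0, 0, 0, 0, 0, 0, 50, 0, 0, 0, 0, 0, 0, 10, 0, 0, 0, 0, 0, 0, 10, 0, 0, 0, 0, 0, 0, 10, 0, 0, 0, 0, 0, 0, 10]
  newtons: 40

```text
t: 14.25
tool_pos: [0.608, -0.1563, 0.0908]
tool_rot: [1.814, 2.565, -0.002]
contact_force: [-4.2, -0.6, 4.8]
opening: 0.02
grip_force: 38.9
```

```bash
python3 -c "
from k import *
state()"
```

```text
t 14.25 pos [ 0.608  -0.1563  0.0908] thy 19.5 z [-0.001 -0.001 -1.   ] F [-4.2 -0.6  4.8] Mz [-0.094  0.967 -0.057] q [-0.37  0.15  1.7  -0.    1.29 -0.71] 0.02 38.9
```

Gripped. Now the arc clockwise by 60° about the table axis.

>>> jog_arm:
  commands: [0.007, -0.13, 0, 0, 0, 1, 10, 0.007, -0.13, 0, 0, 0, 1, 10, 0.007, -0.13, 0, 0, 0, 1, 10, 0.007, -0.13, 0, 0, 0, 1, 10, 0.007, -0.13, 0, 0, 0, 1, 10, 0, 0, 0, 0, 0, 0, 10]

```text
t: 15.0
tool_pos: [0.5717, -0.1592, 0.0908]
tool_rot: [2.39, 2.032, 0.006]
contact_force: [2.6, 0.9, 1.2]
opening: 0.0197
grip_force: 41.2
```

```bash
cat > a.py <<'E'
from k import *
o,M=state();v=o['tool_pos'][:2]-[.5825,-.0851];print('r',np.hypot(*v).round(4),'ang',np.degrees(np.arctan2(v[1],v[0])).round(2),'turned',(np.radians(-70.7)-np.arctan2(v[1],v[0])).round(3))
E
python3 a.py
```

```text
t 15.0 pos [ 0.5717 -0.1592  0.0908] thy -9.3 z [ 0.005 -0.001 -1.   ] F [2.6 0.9 1.2] Mz [ 0.159 -0.386 -0.472] q [-0.4   0.07  1.79  0.    1.28 -0.24] 0.0197 41.2
r 0.0749 ang -98.28 turned 0.481
```

>>> jog_arm:
  commands: [0, -0.13, 0, 0, 0, 1, 10, 0.007, -0.13, 0, 0, 0, 1, 10, 0, -0.13, 0, 0, 0, 1, 10, 0.007, -0.13, 0, 0, 0, 1, 10, 0, -0.13, 0, 0, 0, 1, 10, 0, -0.08, 0, 0, 0, 0.5, 10, 0, 0, 0, 0, 0, 0, 10, 0, 0, 0, 0, 0, 0, 10]

```text
t: 16.0
tool_pos: [0.5339, -0.1425, 0.0909]
tool_rot: [2.848, 1.31, 0.013]
contact_force: [10.6, -0.8, -4.6]
opening: 0.02
grip_force: 40.8
```

```bash
python3 a.py
```

```text
t 16.0 pos [ 0.5339 -0.1425  0.0909] thy -40.6 z [ 0.01  -0.003 -1.   ] F [10.6 -0.8 -4.6] Mz [-0.126 -1.612  0.388] q [-0.4  -0.03  1.89  0.    1.27  0.31] 0.02 40.8
r 0.0752 ang -130.25 turned 1.039
```

>>> jog_arm:
  commands: [0, 0, 0, 0, 0, 0, 40, 0, 0, 0, 0, 0, 0, 45, 0, 0, 0, 0, 0, 0, 45, 0, 0, -0.5, 0, 0, 0, 45, 0, 0, -0.6, 0, 0, 0, 45, 0, 0, -0.7, 0, 0, 0, 45, 0, 0, -0.6, 0, 0, 0, 45, 0, 0, 0, 0, 0, 0, 45]

```text
t: 17.0
tool_pos: [0.5319, -0.1423, 0.237]
tool_rot: [2.85, 1.309, 0.008]
contact_force: [-0.1, 1.2, -0.4]
opening: 0.0448
grip_force: 0.0
```

```bash
python3 a.py
python3 - <<'E'
from k import *
d=eyes.get_image('wrist');K,T=d['K'],d['cam_to_world'];P=cloud(d);save('w4.png',d['image'])
h=(P[...,2]>.126)&(P[...,2]<.135)&(np.hypot(P[...,0]-.532,P[...,1]+.144)<.025);px=np.argwhere(h)[:,::-1]
w=onplane(px,.1295,K,T)[:,:2]*1000;c,r=cv2.minEnclosingCircle(w.astype(np.float32));print(h.sum(),c,r,'turned',np.radians(-70.7)-np.arctan2(c[1]+85.1,c[0]-582.5))
for n in('wrist','side'):
    if n=='side': d=eyes.get_image(n);P=cloud(d)
    for r in nets.silhouettes(n,'detent')[:3]: print(n,r['p'],np.round(r['bbox']),np.nanmedian(P[r['mask']],0).round(4))
E
```

```text
t 17.0 pos [ 0.5319 -0.1423  0.237 ] thy -40.7 z [ 0.007 -0.003 -1.   ] F [-0.1  1.2 -0.4] Mz [ 0.031 -0.008  0.005] q [-0.4  -0.15  1.75 -0.    1.53  0.31] 0.0448 0.0
r 0.0764 ang -131.52 turned 1.062
481 (532.1282348632812, -143.1242218017578) 11.34208869934082 turned 1.051766412108583
wrist 0.88 [203. 183. 232. 202.] [ 0.466  -0.0629  0.059 ]
side 0.56 [323. 279. 328. 283.] [ 0.4656 -0.0683  0.0552]
```

View pics/w4.png

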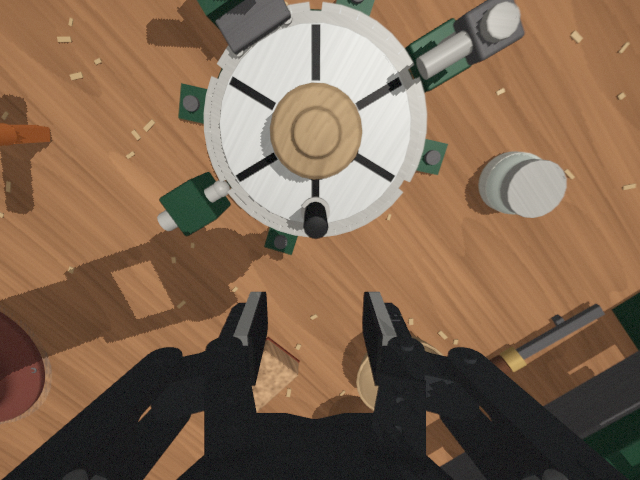

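The wrist picture shows the handle at (316,215) in line with a radial mark and the detent plunger at (218,190) in its notch; the table measures 1.05 rad. Now back to the key.

>>> jog_arm:
  commands: [0.55, -0.2, -0.2, 0, 0, 0, 85, 0.6, -0.2, 0, 0, 0, 0, 85, 0.6, -0.2, 0, 0, 0, 0, 85, 0.6, -0.2, 0, 0, 0, 0, 85, 0.6, -0.2, 0, 0, 0, 0, 85, 0.5, -0.2, 0, 0, 0, 0, 85, 0, 0, 0, 0, 0, -1, 85, 0, 0, 0, 0, 0, -1, 85, 0, 0, 0, 0, 0, -1, 85, 0, 0, 0, 0, 0, -1, 85, 0, 0, 0, 0, 0, -1, 85, 0, 0, 0, 0, 0, -1, 85, 0, 0, 0, 0, 0, -1, 85, 0, 0, 0, 0, 0, -1, 85, 0, 0, 0, 0, 0, -1, 85, 0, 0, 0, 0, 0, -1, 85, 0, 0, 0, 0, 0, -1, 85, 0, 0, 0, 0, 0, -1, 85, 0, 0, 0, 0, 0, -1, 85, 0, 0, 0, 0, 0, -1, 85]

```text
t: 19.7
tool_pos: [0.6094, 0.0624, 0.2423]
tool_rot: [-1.333, -2.841, 0.002]
contact_force: [0.5, -0.1, 0.6]
opening: 0.0851
grip_force: 0.0
```

>>> jog_arm:
  commands: [0, 0, 0, 0, 0, -1, 85, 0, 0, 0, 0, 0, 0, 85]

```text
t: 19.95
tool_pos: [0.6096, 0.0624, 0.2427]
tool_rot: [-1.196, -2.902, 0.002]
contact_force: [0.2, -0.0, -0.1]
opening: 0.0852
grip_force: 0.0
```

```bash
cat > kk2.py <<'E'
from k import *
d=eyes.get_image('wrist');K,T=d['K'],d['cam_to_world'];P=cloud(d);save('w5.png',d['image'])
k=(np.hypot(P[...,0]-.611,P[...,1]-.0625)<.07)&(P[...,2]>.18)&(P[...,2]<.195)
px=np.argwhere(k)[:,::-1];w=onplane(px,.187,K,T)[:,:2]*1000;r=cv2.minAreaRect(w.astype(np.float32));print(k.sum(),np.median(P[k][:,2]),px.min(0),px.max(0),r)
to([r[0][0]/1000,r[0][1]/1000,.156],r[2] if r[1][0]<r[1][1] else r[2]-90)
E
python3 kk2.py
```

```text
3604 0.18812568820151557 [300 176] [329 307] ((609.3638916015625, 63.237144470214844), (19.77570152282715, 99.31062316894531), 45.7087516784668)
t 20.0 pos [0.6097 0.0624 0.243 ] thy 45.2 z [-0.003  0.    -1.   ] F [ 0.4  0.4 -0.8] Mz [0.01  0.011 0.005] q [-0.02  0.01  1.6   0.    1.54 -0.81] 0.0854 0.0
shares xyz [0.01 0.01 1.45] az -0.09
```

>>> jog_arm:
  commands: [0, 0, 0.5, 0, 0, 0, 85, 0, 0, 0.5, 0, 0, 0, 85, 0, 0, 0.35, 0, 0, 0, 85, 0, 0, 0.08, 0, 0, 0, 85, 0, 0, 0, 0, 0, 0, 0, 0, 0, 0, 0, 0, 0, 0, 0, 0, 0, 0, 0, 0, 0, 0, 0, 0, 0, 0, 0, 0, 0, 0, 0, 0, 0, 0, 0, 0, 0, 0, 0, 0, 0, 0]
  newtons: 115

```text
t: 21.25
tool_pos: [0.6105, 0.0624, 0.159]
tool_rot: [1.195, 2.905, 0.0]
contact_force: [-0.3, -0.1, 0.1]
opening: -0.0
grip_force: 0.3
```

```bash
python3 -c "
from k import *
state()"
```

```text
t 21.25 pos [0.6105 0.0624 0.159 ] thy 45.3 z [ 0.  0. -1.] F [-0.3 -0.1  0.1] Mz [-0.011  0.006  0.028] q [-0.02  0.06  1.68  0.    1.4  -0.81] -0.0 0.3
```

>>> jog_arm:
  commands: [0, 0, 0, 0, 0, 0.8, 0, 0, 0, 0, 0, 0, 1, 0, 0, 0, 0, 0, 0, 1, 0, 0, 0, 0, 0, 0, 1, 0, 0, 0, 0, 0, 0, 1, 0, 0, 0, 0, 0, 0, 1, 0, 0, 0, 0, 0, 0, 1, 0, 0, 0, 0, 0, 0, 0.8, 0, 0, 0, 0, 0, 0, 0, 0]

```text
t: 22.38
tool_pos: [0.6105, 0.0624, 0.1591]
tool_rot: [2.187, 2.255, 0.0]
contact_force: [1.2, -0.7, 0.6]
opening: -0.0002
grip_force: 0.4
```

```bash
python3 -c "
from k import *
state()"
```

```text
t 22.375 pos [0.6105 0.0624 0.1591] thy 1.8 z [ 0. -0. -1.] F [ 1.2 -0.7  0.6] Mz [ 0.011  0.045 -0.053] q [-0.02  0.06  1.68 -0.    1.4  -0.05] -0.0002 0.4
```

The fingers closed on nothing, so I look before doing anything else.

Run:
```python
from k import *
for n in('scene','side','wrist'):
    d=eyes.get_image(n);save(n+'6.png',d['image']);P=cloud(d)
    for r in nets.silhouettes(n,'key')[:5]: print(n,round(r['p'],2),np.round(r['bbox']),np.nanmedian(P[r['mask']],0).round(3))
a=cv2.imread('pics/scene6.png')[170:320,230:390];b=cv2.imread('pics/side6.png')[130:280,290:450]
a=cv2.resize(cv2.hconcat([a,b]),None,fx=2,fy=2,interpolation=2);w=cv2.resize(cv2.imread('pics/wrist6.png'),(400,300))
cv2.imwrite('pics/k6.png',cv2.vconcat([a,cv2.copyMakeBorder(w,0,0,0,240,0)]))
```

```text
scene 0.95 [469. 258. 511. 300.] [0.268 0.307 0.107]
scene 0.89 [405. 209. 421. 276.] [0.357 0.123 0.155]
scene 0.84 [483. 290. 513. 362.] [0.419 0.446 0.161]
scene 0.68 [253. 211. 325. 281.] [ 0.636 -0.066  0.066]
scene 0.61 [290. 238. 334. 278.] [0.615 0.067 0.172]
side 0.89 [190. 156. 227. 215.] [0.401 0.429 0.138]
side 0.74 [155. 209. 193. 253.] [0.259 0.298 0.104]
side 0.66 [326. 187. 373. 226.] [0.606 0.057 0.169]
side 0.63 [217. 208. 255. 282.] [0.341 0.105 0.139]
wrist 0.57 [  2. 138.  43. 165.] [0.352 0.116 0.029]
```

View pics/k6.png

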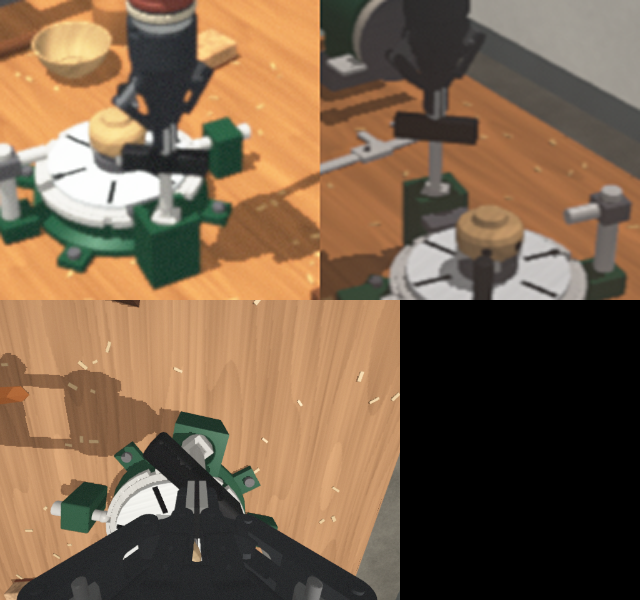

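Run:
```python
import cv2
w=cv2.resize(cv2.imread('pics/wrist6.png')[180:420,200:430],(400,417),interpolation=2)
s=cv2.resize(cv2.imread('pics/side6.png')[160:230,315:385],(400,400),interpolation=2)
cv2.imwrite('pics/k7.png',cv2.hconcat([w,cv2.copyMakeBorder(s,0,17,0,0,0)]))
```

```text
(no output)
```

View pics/k7.png

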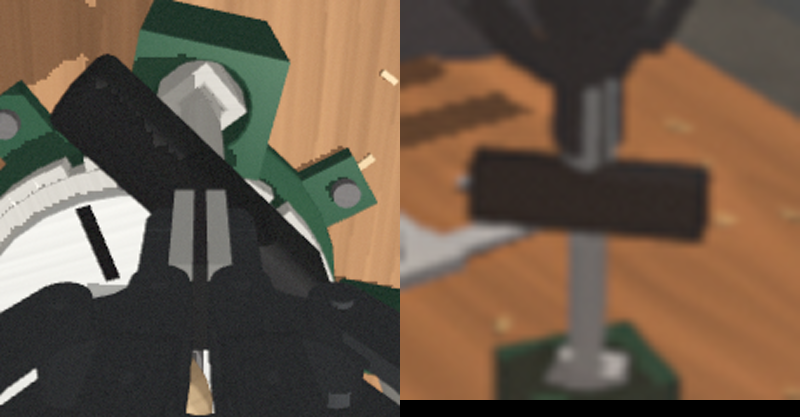

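The crops show the closed fingertips at the middle of the grip, with the key itself still upright at 45°. I'll check by depth whether they are above it or beside it.

Run:
```python
from k import *
d=eyes.get_image('wrist');P=cloud(d);K,T=d['K'],d['cam_to_world']
for u,v in [(304,292),(304,300),(330,292),(330,305),(263,249),(285,275),(317,280),(360,310)]: print((u,v),P[v,u].round(4),d['image'][v,u])
o,M=state()
def proj(p,d):
    T=d['cam_to_world'];c=T[:3,:3].T@(np.array(p)-T[:3,3]);K=d['K'];return (K[0,0]*c[0]/-c[2]+K[0,2]).round(1),(K[1,1]*-c[1]/-c[2]+K[1,2]).round(1),-c[2]
print('TCP proj',proj(o['tool_pos'],d))
k=(np.hypot(P[...,0]-.611,P[...,1]-.0625)<.07)&(P[...,2]>.178)&(P[...,2]<.195)
px=np.argwhere(k)[:,::-1];print(k.sum(),px.min(0),px.max(0),np.median(P[k][:,2]),cv2.minAreaRect((P[k][:,:2]*1000).astype(np.float32)))
for c in('scene','side'):
    d=eyes.get_image(c);P=cloud(d);print(c,'TCP',proj(o['tool_pos'],d),'griptop',proj([.6105,.0627,.187],d))
    k=(np.hypot(P[...,0]-.611,P[...,1]-.0625)<.06)&(P[...,2]>.15)&(P[...,2]<.192)
    print(k.sum(),P[k][:,2].max(),cv2.minAreaRect((P[k][:,:2]*1000).astype(np.float32)))
    u,v,_=proj([.6105,.0627,.187],d);u,v=int(u),int(v)
    for dv in range(-16,17,4): print(P[v+dv,u].round(3),d['image'][v+dv,u])
```

```text
(304, 292) [0.6049 0.0741 0.1955] [129 130 125]
(304, 300) [0.6051 0.074  0.2027] [127 128 123]
(330, 292) [0.6171 0.0696 0.1864] [49 46 47]
(330, 305) [0.6161 0.0739 0.2062] [129 128 125]
(263, 249) [0.586  0.0917 0.1892] [36 36 38]
(285, 275) [0.5959 0.0792 0.1892] [31 34 32]
(317, 280) [0.6108 0.0749 0.1845] [27 27 28]
(360, 310) [0.6343 0.0528 0.1736] [26 31 30]
t 22.725 pos [0.6105 0.0623 0.159 ] thy 1.7 z [ 0. -0. -1.] F [0.  0.1 0.3] Mz [ 0.046  0.008 -0.037] q [-0.02  0.06  1.68 -0.    1.4  -0.05] -0.0 0.6
TCP proj (np.float64(315.5), np.float64(280.5), np.float64(0.18943179009863317))
5162 [229 219] [388 351] 0.18782891354442124 ((609.71826171875, 65.71204376220703), (21.03840446472168, 95.21310424804688), 48.888919830322266)
scene TCP (np.float64(312.5), np.float64(253.5), np.float64(1.2475592951287433)) griptop (np.float64(312.4), np.float64(244.1), np.float64(1.2303279490252037))
598 0.19135462305855178 ((613.7525634765625, 63.80438232421875), (25.459325790405273, 100.94644165039062), 43.585689544677734)
[0.62  0.077 0.245] [43 47 48]
[0.619 0.075 0.232] [45 48 49]
[0.617 0.072 0.219] [126 128 127]
[0.618 0.072 0.207] [130 131 131]
[0.618 0.072 0.196] [129 129 127]
[0.618 0.071 0.184] [45 46 47]
[0.619 0.072 0.174] [30 31 35]
[0.618 0.071 0.161] [83 82 82]
[0.617 0.07  0.148] [162 161 155]
side TCP (np.float64(347.1), np.float64(197.9), np.float64(1.3492213560838038)) griptop (np.float64(347.2), np.float64(187.2), np.float64(1.3343657254138177))
600 0.19196868803004963 ((606.708251953125, 58.31098937988281), (25.238920211791992, 100.27621459960938), 46.569068908691406)
[0.601 0.051 0.235] [48 44 42]
[0.6   0.048 0.227] [65 61 59]
[0.603 0.053 0.214] [83 80 79]
[0.602 0.051 0.205] [87 83 82]
[0.602 0.051 0.194] [93 90 88]
[0.608 0.059 0.18 ] [47 38 34]
[0.603 0.052 0.173] [49 40 36]
[0.606 0.057 0.16 ] [48 39 36]
[0.605 0.054 0.151] [111 105 102]
```

By depth the closed pads are inside the grip's outline, with no force on them: closing at 115 N squeezed through it. The key has not moved. I'll lift straight out, check, and regrasp with the gentler force that held before.

>>> jog_arm:
  commands: [0, 0, -0.1, 0, 0, 0, 0, 0, 0, -0.2, 0, 0, 0, 0]
  newtons: 40

```text
t: 23.08
tool_pos: [0.6098, 0.0624, 0.1767]
tool_rot: [-2.187, -2.254, 0.002]
contact_force: [0.9, -0.4, 0.8]
opening: 0.0002
grip_force: 0.0
```

>>> jog_arm:
  commands: [0, 0, -0.4, 0, 0, 0, 0, 0, 0, -0.4, 0, 0, 0, 0, 0, 0, -0.3, 0, 0, -1, 85, 0, 0, 0, 0, 0, -1, 85, 0, 0, 0, 0, 0, -1, 85, 0, 0, 0, 0, 0, -1, 85, 0, 0, 0, 0, 0, -1, 85, 0, 0, 0, 0, 0, -1, 85, 0, 0, 0, 0, 0, -1, 85, 0, 0, 0, 0, 0, -0.6, 85, 0, 0, 0, 0, 0, 0, 85]

```text
t: 24.45
tool_pos: [0.6106, 0.0624, 0.2438]
tool_rot: [1.196, 2.904, 0.001]
contact_force: [0.0, -0.1, -0.1]
opening: 0.0855
grip_force: 0.0
```

```bash
python3 kk2.py
```

```text
3580 0.1881117051761783 [299 175] [327 306] ((609.4834594726562, 62.581241607666016), (19.457082748413086, 99.74629974365234), 45.87703323364258)
t 24.5 pos [0.6106 0.0624 0.2436] thy 45.2 z [ 0.001  0.    -1.   ] F [ 0.  -0.6  0.2] Mz [-0.027  0.056  0.035] q [-0.02  0.    1.59  0.    1.54 -0.81] 0.0852 0.0
shares xyz [ 0.02 -0.01  1.46] az -0.12
```

>>> jog_arm:
  commands: [0, 0, 0.5, 0, 0, -0.1, 85, 0, 0, 0.5, 0, 0, 0, 85, 0, 0, 0.35, 0, 0, 0, 85, 0, 0, 0.1, 0, 0, 0, 85, 0, 0, 0, 0, 0, 0, 30, 0, 0, 0, 0, 0, 0, 30, 0, 0, 0, 0, 0, 0, 30, 0, 0, 0, 0, 0, 0, 10, 0, 0, 0, 0, 0, 0, 10, 0, 0, 0, 0, 0, 0, 10]
  newtons: 50

```text
t: 25.75
tool_pos: [0.6111, 0.0623, 0.1571]
tool_rot: [1.18, 2.91, 0.001]
contact_force: [0.4, -0.5, 5.1]
opening: 0.0171
grip_force: 49.1
```

Held at 17 mm, as before. Now the clamp goes clockwise, with the torque watched.

>>> jog_arm:
  commands: [0, 0, 0, 0, 0, 0.6, 10, 0, 0, 0, 0, 0, 0.8, 10, 0, 0, 0, 0, 0, 0.8, 10, 0, 0, 0, 0, 0, 0.8, 10]
  newtons: 80

```text
t: 26.25
tool_pos: [0.6112, 0.0623, 0.1572]
tool_rot: [1.605, 2.698, 0.002]
contact_force: [-0.7, 0.2, 5.1]
opening: 0.0147
grip_force: 78.5
```

```bash
python3 -c "
from k import *
state()"
```

```text
t 26.25 pos [0.6112 0.0623 0.1572] thy 28.5 z [ 0.002 -0.    -1.   ] F [-0.7  0.2  5.1] Mz [-0.012 -0.047  0.221] q [-0.02  0.06  1.69 -0.    1.4  -0.52] 0.0147 78.5
```

>>> jog_arm:
  commands: [0, 0, 0, 0, 0, 0.8, 10, 0, 0, 0, 0, 0, 0.8, 10, 0, 0, 0, 0, 0, 0.8, 10, 0, 0, 0, 0, 0, 0.8, 10]

```text
t: 26.75
tool_pos: [0.6112, 0.0623, 0.1572]
tool_rot: [2.014, 2.409, 0.002]
contact_force: [-0.4, 0.3, 4.6]
opening: 0.0151
grip_force: 78.5
```

```bash
python3 -c "
from k import *
state()"
```

```text
t 26.75 pos [0.6112 0.0623 0.1572] thy 10.2 z [ 0.002 -0.    -1.   ] F [-0.4  0.3  4.6] Mz [-0.032 -0.008  0.205] q [-0.02  0.06  1.69 -0.    1.4  -0.2 ] 0.0151 78.5
```

>>> jog_arm:
  commands: [0, 0, 0, 0, 0, 0.8, 10, 0, 0, 0, 0, 0, 0.8, 10, 0, 0, 0, 0, 0, 0.8, 10, 0, 0, 0, 0, 0, 0.6, 10]

```text
t: 27.25
tool_pos: [0.6113, 0.0623, 0.1572]
tool_rot: [2.35, 2.081, 0.003]
contact_force: [0.3, 0.3, 5.0]
opening: 0.0151
grip_force: 79.0
```

```bash
python3 -c "
from k import *
state()"
```

```text
t 27.25 pos [0.6113 0.0623 0.1572] thy -6.9 z [ 0.003 -0.    -1.   ] F [0.3 0.3 5. ] Mz [-0.045 -0.053  0.278] q [-0.02  0.06  1.69 -0.    1.4   0.1 ] 0.0151 79.0
```

>>> jog_arm:
  commands: [0, 0, 0, 0, 0, 0.6, 10, 0, 0, 0, 0, 0, 0.6, 10, 0, 0, 0, 0, 0, 0, 10]

```text
t: 27.62
tool_pos: [0.6113, 0.0622, 0.1572]
tool_rot: [2.469, 1.939, 0.003]
contact_force: [1.2, -1.7, 6.2]
opening: 0.0153
grip_force: 79.0
```

```bash
python3 -c "
from k import *
state()"
```

```text
t 27.625 pos [0.6113 0.0622 0.1572] thy -13.7 z [ 0.003 -0.    -1.   ] F [ 1.2 -1.7  6.2] Mz [-0.075 -0.042  0.239] q [-0.02  0.06  1.69 -0.    1.4   0.22] 0.0153 79.0
```

>>> jog_arm:
  commands: [0, 0, 0, 0, 0, 0.5, 10, 0, 0, 0, 0, 0, 0.5, 10, 0, 0, 0, 0, 0, 0.5, 10, 0, 0, 0, 0, 0, 0, 10]

```text
t: 28.12
tool_pos: [0.6113, 0.0622, 0.1572]
tool_rot: [2.608, 1.749, 0.003]
contact_force: [0.3, 0.1, 5.0]
opening: 0.0152
grip_force: 79.2
```

```bash
python3 -c "
from k import *
state()"
```

```text
t 28.125 pos [0.6113 0.0622 0.1572] thy -22.3 z [ 0.003 -0.001 -1.   ] F [0.3 0.1 5. ] Mz [-0.076 -0.114  0.314] q [-0.02  0.06  1.69 -0.    1.4   0.37] 0.0152 79.2
```

>>> jog_arm:
  commands: [0, 0, 0, 0, 0, 0.5, 10, 0, 0, 0, 0, 0, 0.5, 10, 0, 0, 0, 0, 0, 0, 10]

```text
t: 28.5
tool_pos: [0.6113, 0.0622, 0.1572]
tool_rot: [2.692, 1.616, 0.003]
contact_force: [1.1, 0.4, 4.8]
opening: 0.015
grip_force: 79.4
```

```bash
python3 -c "
from k import *
state()"
```

```text
t 28.5 pos [0.6113 0.0622 0.1572] thy -28.0 z [ 0.003 -0.001 -1.   ] F [1.1 0.4 4.8] Mz [-0.089 -0.09   0.35 ] q [-0.02  0.06  1.69 -0.    1.4   0.47] 0.015 79.4
```

>>> jog_arm:
  commands: [0, 0, 0, 0, 0, 0.5, 10, 0, 0, 0, 0, 0, 0.5, 10, 0, 0, 0, 0, 0, 0.5, 10, 0, 0, 0, 0, 0, 0.5, 10, 0, 0, 0, 0, 0, 0, 10]
  newtons: 90

```text
t: 29.12
tool_pos: [0.6113, 0.0621, 0.1573]
tool_rot: [2.839, 1.341, 0.003]
contact_force: [0.3, -0.3, 5.8]
opening: 0.0148
grip_force: 89.8
```

```bash
python3 -c "
from k import *
state()"
```

```text
t 29.125 pos [0.6113 0.0621 0.1573] thy -39.4 z [ 0.003 -0.001 -1.   ] F [ 0.3 -0.3  5.8] Mz [-0.143 -0.114  0.696] q [-0.02  0.06  1.69 -0.    1.4   0.67] 0.0148 89.8
```

>>> jog_arm:
  commands: [0, 0, 0, 0, 0, 0.5, 10, 0, 0, 0, 0, 0, 0.5, 10, 0, 0, 0, 0, 0, 0, 10]

```text
t: 29.5
tool_pos: [0.6113, 0.0622, 0.1572]
tool_rot: [2.902, 1.199, 0.003]
contact_force: [0.4, -0.3, 4.9]
opening: 0.0144
grip_force: 91.5
```

```bash
python3 -c "
from k import *
state()"
```

```text
t 29.5 pos [0.6113 0.0622 0.1572] thy -45.1 z [ 0.003 -0.001 -1.   ] F [ 0.4 -0.3  4.9] Mz [-0.188 -0.031  1.04 ] q [-0.02  0.06  1.69 -0.    1.4   0.77] 0.0144 91.5
```

Torque has gone to 1.0 N m, well past firm. I ease the wind-up off and release.

>>> jog_arm:
  commands: [0, 0, 0, 0, 0, -0.6, 10, 0, 0, 0, 0, 0, -0.6, 10, 0, 0, 0, 0, 0, 0, 10]

```text
t: 29.88
tool_pos: [0.6113, 0.0622, 0.1573]
tool_rot: [2.826, 1.368, 0.003]
contact_force: [0.1, -0.5, 5.4]
opening: 0.0147
grip_force: 89.8
```

```bash
python3 -c "
from k import *
state()"
```

```text
t 29.875 pos [0.6113 0.0622 0.1573] thy -38.3 z [ 0.003 -0.001 -1.   ] F [ 0.1 -0.5  5.4] Mz [-0.106 -0.047  0.252] q [-0.02  0.06  1.69 -0.    1.4   0.65] 0.0147 89.8
```

>>> jog_arm:
  commands: [0, 0, 0, 0, 0, 0, 40, 0, 0, 0, 0, 0, 0, 60, 0, 0, 0, 0, 0, 0, 60, 0, 0, -0.3, 0, 0, 0, 60, 0, 0, -0.4, 0, 0, 0, 60, 0, 0, -0.5, 0, 0, 0, 60, 0, 0, -0.5, 0, 0, 0, 60, 0, 0, 0, 0, 0, 0, 60]

```text
t: 30.88
tool_pos: [0.6124, 0.0624, 0.263]
tool_rot: [2.825, 1.366, 0.011]
contact_force: [-0.1, -0.6, -0.2]
opening: 0.0601
grip_force: 0.0
```

```bash
python3 kk2.py
python3 - <<'E'
from k import *
d=eyes.get_image('side');P=cloud(d)
for n in('detent','clamp_toe'):
    for r in nets.silhouettes('side',n)[:2]: print(n,r['p'],np.round(r['bbox']),np.nanmedian(P[r['mask']],0).round(4))
for c in('scene','side'):
    d=eyes.get_image(c);P=cloud(d)
    h=(P[...,2]>.095)&(P[...,2]<.132)&(np.hypot(P[...,0]-.532,P[...,1]+.144)<.02);print(c,h.sum(),P[h].mean(0).round(4))
E
```

```text
3110 0.18806935202672959 [294 172] [330 295] ((611.0242919921875, 63.236541748046875), (99.72034454345703, 19.75495147705078), 56.71208572387695)
t 30.925 pos [0.6113 0.0624 0.2604] thy -38.4 z [ 0.004 -0.    -1.   ] F [ 0.6 -0.  -0.3] Mz [-0.043 -0.015  0.009] q [-0.02 -0.    1.57  0.    1.57  0.65] 0.06 0.0
shares xyz [ 0.   -0.02  1.74] az -0.89
detent 0.47 [322. 278. 330. 283.] [ 0.4646 -0.069   0.0549]
clamp_toe 0.58 [340. 238. 362. 245.] [0.5867 0.0206 0.0696]
clamp_toe 0.42 [262. 202. 273. 218.] [0.4949 0.2623 0.078 ]
scene 97 [ 0.5367 -0.1388  0.118 ]
side 184 [ 0.5274 -0.1499  0.1156]
```

```bash
python3 -c "
from station import job
print(job.finish_job())"
```

```text
the job is handed in; nothing more can be done
None
```

The job is handed in at about 31 s of the 67 s allowed: clamp unlocked, table turned one station clockwise (about 1.05 rad), clamp locked at about 1.0 N m, key left standing in the socket. The detent's seating rests on the measured table angle, and one regrasp at 115 N closed through the key's grip, which did not move, before I redid it at 50 N.

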